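# Lock the index fixture and hold its index pin withdrawn

### The job

A colleague wants to clean the index hole of the dial fixture. First slide the red-knobbed bolt fully home through its keeper, so that the dial is locked, and only then pull the black-knobbed sprung index pin straight up as far as it goes and keep hold of it there: finish still gripping the knob with the pin fully back, because it snaps shut if let go. Leave the bottle, ear defenders, loose clips and calliper where they are.

Things in the scene. Friction and masses are not known exactly. Their poses are not given: they have to be found in the camera images.
- fixture: Index fixture fixed to the table, turned up to 0.3 rad: grey base 150 (x) x 285 (y) x 12 mm, aluminium dial (130 mm wide, top at 28 mm, does not turn) with a black clip in its nest (top at 56 mm). Origin: centre of the base's underside, on the table; z up. Bolt along y on the +y half; index pin at x = 0, y = -90 mm; blue bracket beside the pin 60 mm high.
- bolt_knob (a point): Centre of the bolt's red upright knob (cylinder 18 mm diameter, 56 to 92 mm above the table; this point at 74 mm). Axes parallel to the fixture's. Drawn back it is at fixture x = 0, y = +107.5 mm; it moves along fixture -y with the bolt. Rail and guide block under it reach up to 49 mm above the table.
- lock_bolt (a joint): Travel of the barrel bolt in m: 0 drawn back, 0.045 fully home (its shoe meets the dark guide block, its tip is through the keeper on the dial). It slides along the fixture's -y direction against about 4 N of friction and stays where it is left. Starts 0 to 0.016.
- pin_knob (a point): Centre of the index pin's black knob (cylinder 26 mm diameter, 25 mm high, 78 to 103 mm above the table when seated; this point then at 90.5 mm). Axes parallel to the fixture's. Under the knob a 13 mm neck, 12 mm long, then a dark sleeve (23 mm diameter, top at 66 mm). It rises with the pin.
- index_pin (a joint): Lift of the sprung index pin in m: 0 seated 12 mm deep in the dial's hole, 0.016 fully up against its stop. It slides vertically; the spring pulls it down with 5 N when seated, rising to 13 N at full lift, and it snaps back if released.
- bottle: Clear water bottle, 65 mm diameter, 204 mm tall, standing; origin at the centre of its underside. Bystander.
- defenders: Black ear defenders, 151 x 151 x 80 mm; origin at the centre of their underside. Bystander.
- clip_a: Black moulded clip, 46 x 67 x 28 mm, loose on the table on the left; origin at the centre of its underside. Bystander.
- clip_b: Black moulded clip, 46 x 67 x 28 mm, loose on the table on the right; origin at the centre of its underside. Bystander.
- vernier: Steel calliper, 73 x 225 x 11 mm, lying on the table on the right; origin at the centre of its underside. Bystander.

How it is judged:
On the way, in this order (a step that is already met when the one before it is completed fails the run):
1. the bolt is fully home in its keeper (value of joint lock_bolt above 0.042 m), for 0.2 s.
2. the index pin is pulled fully back, held in the fingers (value of joint index_pin above 0.0135 m and contact force between the fingers and index_pin above 2 N), for 0.3 s.
At the end, for the whole second after the job is handed in: Through the last second the bolt is within 3 mm of fully home, and the fingers hold the index pin (contact over 2 N) at rest within 2.5 mm of its full 16 mm lift, clear of its hole (all of step 2 and value of joint lock_bolt above 0.042 m and velocity of joint index_pin between -0.01 and 0.01 m/s); the arm keeps its last pose, push and grip.
It fails at once if the index pin is lifted more than 5 mm while the bolt is not home (value of joint index_pin above 0.005 m and value of joint lock_bolt below 0.041 m).
It fails at once if a bystander is moved by more than 30 mm (distance of any of bottle, defenders, clip_a, clip_b, vernier from where it was at the start of the episode above 0.03 m).
It also fails if it takes over 38 s, if anything falls off the work surface, if the arm or the gripper's body presses on something with over 40 N, if the wrist force passes 120 N, or if a joint passes its speed limit or range.

### The arm

A 6-joint arm with a two-finger parallel gripper is mounted at the origin on a cart in front of the work surface, level with it; the furniture and walls round the work are solid. World frame = base frame: x ahead of the robot, y to its left, z up, the work surface at z = 0. Lengths are in m, angles in rad, forces in N, time in s.
With the tool pointing down it reaches from about 0.375 to 0.9 m from the base axis. Payload 3.1 kg.
Tool frame: the origin (TCP) lies on the centre line of the jaws, within the pads' length; the fingertips stand 25 mm ahead of it and the grasp point (between the pads) lies 6 mm ahead of it; x points along the fingers, y is the direction in which the jaws open and shut, and the axes are right-handed (so a half turn about x gives the same grasp; the last joint's range is limited). The gripper opens to 87 mm and grips with 3 to 60 N. Pads are 19 mm wide; open, the fingers measure 117 mm over their backs; the gripper's body (75 mm by 190 mm) begins 51 mm behind the grasp point.
Start: joints at [1.042, 0.527, 1.433, -0, 1.181, -0.178], TCP at [0.214, 0.587, 0.248] pointing down, gripper open.
Joint ranges: [-3.08, 3.08], [-0.75, 2.2], [0.22, 2.44], [-1.43, 4.57], [0, 2.65], [-2.85, 2.85]. Speed limits (rad/s): [2.79, 2.79, 3.14, 3.14, 3.14, 3.14].

### API

Orientations are given as a unit quaternion [x, y, z, w].
In Python, from rig import robot gives the robot as it stands. The module is installed in compiled form; this text tells all that it offers.
- The arm moves only by the tool move_arm, never from a script. Its argument "commands" is a list of rows, each a list of 5 numbers: the gripper's target within -1 to 1 (shut at 1, half-way at 0, fully open at -1), then the shift along the tool's x, y, z in mm, then the turn about the tool's x in degrees. A call has 1 to 8 rows; each row is the pose to reach, as a shift and turn from the pose commanded when the call began, along the tool's axes at that moment; what a row does not reach only later rows make up. A row lasts 1/12 s, in which the tool goes at most 41.7 mm and 7.16 degrees, less where a joint would pass 70% of its speed; a pose out of reach is approached as far as the arm can. A call with a gripper value outside its range is refused whole. The fingers move at their own pace and stop on an object; "newtons" is the grip in N (left out, the last holds). Time passes only in rows, so rows that repeat a pose let the fingers close. It gives the time, the measured TCP pose, the force and the opening at its end, in the units of the state.
- robot.get_obs(): the state, without advancing time (a new reading comes with each control period).
- robot.camera(name): name is "side" or "top"; returns a dict with "image" (384x512x3 uint8, red, green, blue), "fx", "fy", "cx", "cy" (pixels), "distortion" ([k1, k2, p1, p2, k3] as OpenCV has them; the pictures are not rectified), "xyz" and "rotation" of the camera in the world. Camera axes: x right, y down, z forward; pixel columns grow to the right and rows downward; lengths in m; the calibration is good to about 2 mm. A picture is of the moment at which its call begins. There is no depth.
- robot.hand_in(): hands the job in, once; it reports no verdict.
Trained networks look in a picture, given as the dict that the camera call returned (one of the last four; its "shot" number tells which), for a name from the list of things; names that differ only in an ending like _2 or _b are one class to them, and where a whole thing is asked for, a point or a joint stands for the part that bears it (a point fixed in the world has none). Each returns a list of dicts, best first, with "p" (0 to 1); they miss things now and then, are a little off and sometimes report something else, mostly with a low value. They report only what shows in the picture. A call takes as long as a camera call.
- robot.regions_of(picture, name): "pixels" (384x512 bool, what is visible of it) and "bbox" ([left, top, right, bottom] in pixels, round what is visible of it).
The state is a dict: "time": time; "q": joint angles; "joint_velocities": joint speeds; "joint_torque": joint torques, N m; "position": TCP position; "tool_rot": TCP orientation; "ft_force": force on the tool from outside, world axes, zero at the start; "moment": the same for the moment, N m; "grip_width": finger opening in m.
Only numpy, scipy, OpenCV 4.12 (cv2) and the standard library are available. Lean on these libraries where they do the work, as an engineer would, in place of code of your own. Each camera call takes 0.05 s, during which the arm holds its last target.

## Working session

There is one attempt and no reset: what is moved stays moved. The work goes in short steps, Python scripts to look and compute and a tool call to move; the robot and the scene stay as the last step left them, time stands still between calls to the robot, and variables do not carry over. Pictures are saved under pics/ and viewed, and the job is handed in when it is done.

Besides the shell and the picture viewer there is one more tool, called after ">>>" as name([rows], argument=value, ...), one row to a line, values as JSON. move_arm: Moves the arm, as the interface text tells. Its arguments: {"type":"object","properties":{"commands":{"type":"array","items":{"type":"array","items":{"type":"number"}}},"newtons":{"type":"number"}},"required":["commands"]}

```bash
mkdir -p pics; cat > h.py <<'E'
import numpy as np,cv2
from rig import robot
def K(c): return np.array([[c['fx'],0,c['cx']],[0,c['fy'],c['cy']],[0,0,1.]]),np.array(c['distortion'],float)
def R(c):
    r=np.array(c['rotation'],float)
    return r
def ray(c,uv):
    k,d=K(c); p=cv2.undistortPoints(np.array(uv,float).reshape(-1,1,2),k,d)[:,0]
    v=np.c_[p,np.ones(len(p))]@R(c).T
    return np.array(c['xyz']),v
def atz(c,uv,z):
    o,v=ray(c,uv); return o+v*((z-o[2])/v[:,2])[:,None]
def proj(c,P):
    k,d=K(c); r=R(c).T; t=-r@np.array(c['xyz'])
    return cv2.projectPoints(np.array(P,float).reshape(-1,3),cv2.Rodrigues(r)[0],t,k,d)[0][:,0]
E
python3 - <<'E'
from h import *
o=robot.get_obs(); print(o)
for n in ['top','side']:
    c=robot.camera(n); print(n,c['xyz'],c['rotation'],c['fx'],c['shot'])
    cv2.imwrite(f'pics/{n}1.png',c['image'][:,:,::-1])
    for m in ['bolt_knob','pin_knob','lock_bolt','index_pin','fixture']:
        for r in robot.regions_of(c,m)[:2]:
            v,u=np.nonzero(r['pixels']); print(m,r['p'],r['bbox'],u.mean(),v.mean(),len(u))
E
```

```text
{'time': 0.0, 'q': array([ 1.04253214e+00,  5.28482370e-01,  1.43392726e+00, -2.42002313e-05,
        1.18139902e+00, -1.78490244e-01]), 'joint_velocities': array([-0.00131826,  0.00137741, -0.00038486,  0.00141589,  0.00091446,
        0.00075694]), 'joint_torque': array([ 7.00230958e-04, -4.40058947e+01, -1.76587629e+01,  6.34296192e-02,
        5.84631076e-02, -1.51138088e-04]), 'position': array([0.2137946 , 0.58655568, 0.24655369]), 'tool_rot': array([ 0.12229326,  0.69658458, -0.12376886,  0.69605715]), 'ft_force': array([0.51862019, 0.15696129, 0.03398557]), 'moment': array([-0.01188807,  0.06559714, -0.03313531]), 'grip_width': 0.08730921014699075}
top [0.15953072 0.11329924 1.37906234] [ 0.71252099 -0.69184458  0.0837059  -0.08159803] 403.9753357077715 1
lock_bolt 0.48 [258.7, 179.2, 278.2, 191.7] 266.3692307692308 186.14615384615385 130
index_pin 0.41 [314.2, 194.5, 321.3, 201.5] 318.21875 197.21875 64
fixture 0.89 [247.9, 164.7, 329.9, 227.2] 289.8 196.12721804511278 3325
side [-0.119041   -0.84678722  0.94171536] [ 0.86454856 -0.24615435  0.11264693 -0.42340819] 394.52266247937075 2
bolt_knob 0.51 [264.8, 173.4, 273.3, 192.4] 270.3090909090909 184.35454545454544 110
lock_bolt 0.71 [265.6, 175.4, 275.6, 195.7] 270.43609022556393 184.8421052631579 133
index_pin 0.55 [284.5, 202.3, 293.9, 213.5] 287.7551020408163 208.30612244897958 49
fixture 0.96 [250.9, 175.5, 314.1, 242.3] 279.19894133215706 211.81208645787385 2267
```

```bash
python3 - <<'E'
import re
s=open('h.py').read().replace("r=np.array(c['rotation'],float)","from scipy.spatial.transform import Rotation as Ro; r=Ro.from_quat(c['rotation']).as_matrix()")
open('h.py','w').write(s)
import cv2
a=cv2.imread('pics/top1.png')[140:260,220:380]; cv2.imwrite('pics/top1c.png',cv2.resize(a,None,fx=5,fy=5,interpolation=cv2.INTER_CUBIC))
a=cv2.imread('pics/side1.png')[150:270,210:370]; cv2.imwrite('pics/side1c.png',cv2.resize(a,None,fx=5,fy=5,interpolation=cv2.INTER_CUBIC))
E
```

```text
(no output)
```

View pics/top1.png

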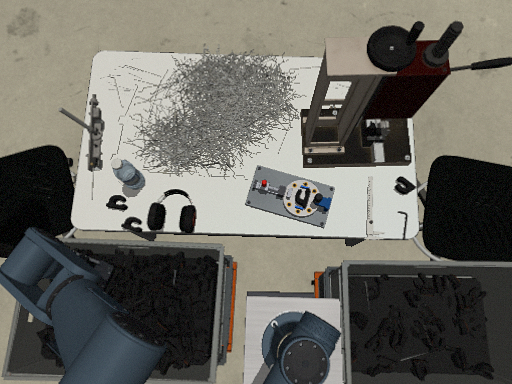

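View pics/side1.png

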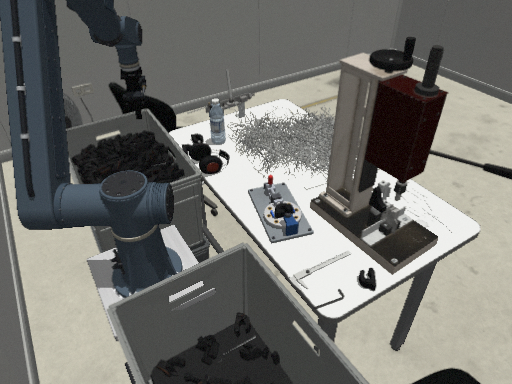

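```bash
ls pics
```

```text
side1.png
side1c.png
top1.png
top1c.png
```

View pics/top1c.png

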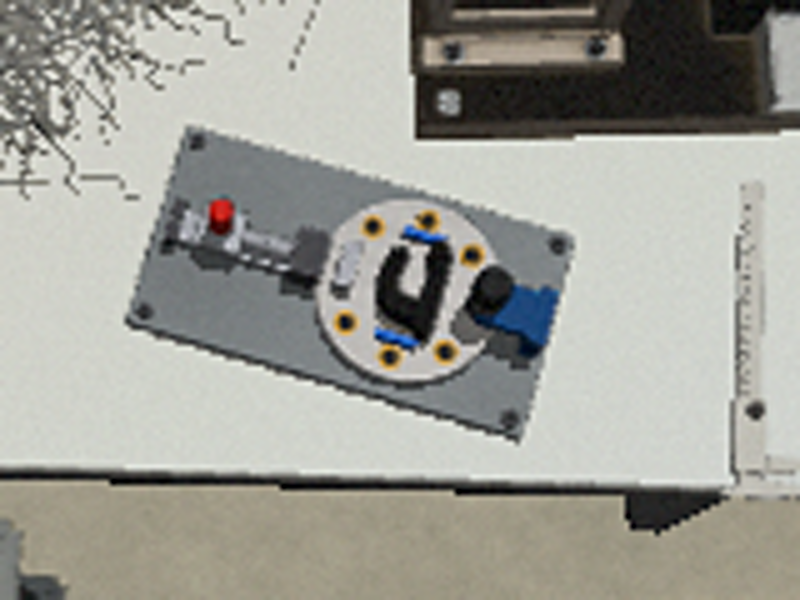

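View pics/side1c.png

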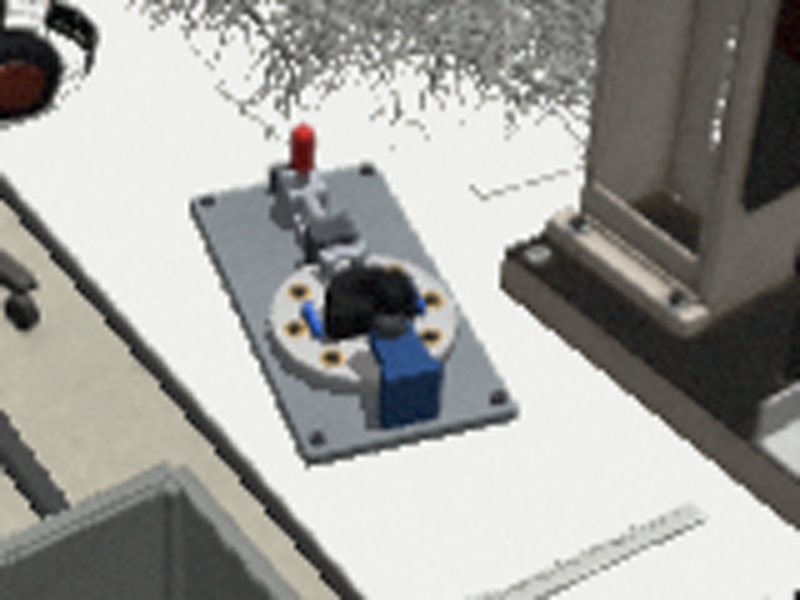

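```bash
python3 - <<'E'
from h import *
from scipy.optimize import least_squares
t=robot.camera('top'); s=robot.camera('side')
ct=np.array([(190,127),(572,235),(520,440),(128,322)])/5+[220,140]-.4
cs=np.array([(373,165),(517,410),(310,462),(192,205)])/5+[210,150]-.4
L=np.array([(75,142.5,12),(75,-142.5,12),(-75,-142.5,12),(-75,142.5,12)])/1e3
def W(p,l):
    l=np.atleast_2d(l);c,s_=np.cos(p[2]),np.sin(p[2]); return np.c_[p[0]+c*l[:,0]-s_*l[:,1],p[1]+s_*l[:,0]+c*l[:,1],l[:,2]]
print(atz(t,ct,.012),atz(s,cs,.012))
f=lambda p:np.r_[(proj(t,W(p,L))-ct).ravel(),(proj(s,W(p,L))-cs).ravel()]
r=least_squares(f,[.55,0,-.2]);print(r.x,r.fun.round(1))
p=r.x
print('rt',W(p,[[0,-.09,.0905],[0,.1075,.074]]))
for c,n,uvp,uvr in ((t,'top',(490,288),(221,215)),):
    print(atz(c,[np.array(uvp)/5+[219.6,139.6]],.103),atz(c,[np.array(uvr)/5+[219.6,139.6]],.08))
print('proj pin top',proj(t,W(p,[0,-.09,.103])),'side',proj(s,W(p,[0,-.09,.0905])))
for tr in (0,.008,.016): print(tr,proj(t,W(p,[0,.1075-tr,.074])),proj(s,W(p,[0,.1075-tr,.074])))
for c in (t,s):
    im=c['image'].astype(int); m=(im[...,0]>140)&(im[...,1]<70)&(im[...,2]<70)
    m[:,350:]=0;m[:165]=0;m[200:]=0; m[:,:255]=0
    v,u=np.nonzero(m);print('red',u.mean(),v.mean(),len(u),u.min(),u.max(),v.min(),v.max())
# press corners
print('press',atz(t,[[303,167],[412,167]],.0), 'vernier',atz(t,[[367,178],[367,237]],0))
np.save('p.npy',p)
E
```

```text
[[ 0.60029188  0.13397739  0.012     ]
 [ 0.52925083 -0.13574529  0.012     ]
 [ 0.38321209 -0.09841569  0.012     ]
 [ 0.45758911  0.17245209  0.012     ]] [[ 0.59661841  0.12934006  0.012     ]
 [ 0.5248714  -0.14121625  0.012     ]
 [ 0.38243558 -0.10760808  0.012     ]
 [ 0.45345185  0.16175017  0.012     ]]
[ 0.49198785  0.01590804 -0.25911575] [-0.1 -0.2  1.5  0.4  1.2  0.1 -0.1  0.4  0.2 -1.   0.7 -0.4 -0.7 -1.
 -0.9 -1.8]
rt [[ 0.46892751 -0.07108748  0.0905    ]
 [ 0.51953213  0.11981936  0.074     ]]
[[ 0.46741938 -0.06555572  0.103     ]] [[0.51759335 0.11036604 0.08      ]]
proj pin top [[319.30378842 196.79841274]] side [[287.92450186 207.9796345 ]]
0 [[260.97683238 182.43491207]] [[268.93658277 177.4124062 ]]
0.008 [[263.26761768 183.09312821]] [[269.62217675 178.66513562]]
0.016 [[265.56001582 183.75177089]] [[270.31355613 179.92845384]]
red 263.8666666666667 181.53333333333333 15 262 266 180 183
red 270.2 176.4 5 269 271 176 177
press [[ 0.60162443 -0.02817752  0.        ]
 [ 0.61299933 -0.41572596  0.        ]] vernier [[ 0.56754711 -0.2550372   0.        ]
 [ 0.35726918 -0.2483423   0.        ]]
```

```bash
cat >> h.py <<'E'
from scipy.spatial.transform import Rotation as Ro
def W(l):
    p=np.load('p.npy');l=np.atleast_2d(l);c,s_=np.cos(p[2]),np.sin(p[2]); return np.c_[p[0]+c*l[:,0]-s_*l[:,1],p[1]+s_*l[:,0]+c*l[:,1],l[:,2]]
def st(grasp=None):
    o=robot.get_obs(); M=Ro.from_quat(o['tool_rot']).as_matrix(); g=o['position']+M[:,0]*.006
    yaw=np.load('p.npy')[2]
    ty=np.arctan2(M[1,1],M[0,1])
    d=[(np.degrees(a-ty)+90)%180-90 for a in (yaw,yaw+np.pi/2)]
    print('t',round(o['time'],2),'grasp',g.round(4),'w',round(o['grip_width'],4),'F',o['ft_force'].round(1),'q',o['q'].round(2)); print('x-axis',M[:,0].round(3),'yaxis',M[:,1].round(3),'zaxis',M[:,2].round(3),'world-z turn to jaws||fx, ||fy deg',np.round(d,1))
    if grasp is not None: print('tool shift mm',(M.T@(np.array(grasp)-g)*1e3).round(1))
E
python3 - <<'E'
from h import *
b=W([0,.1075-.009,.078])[0];print(b)
st([b[0],b[1],.20])
t=robot.camera('top')
for m in ['bottle','defenders']:
    r=robot.regions_of(t,m)[0];print(m,atz(t,[[(r['bbox'][0]+r['bbox'][2])/2,(r['bbox'][1]+r['bbox'][3])/2]],.1))
E
```

```text
[0.5172261  0.11111981 0.078     ]
t 0.7 grasp [0.2141 0.5872 0.2416] w 0.0871 F [ 1.3 -0.2  0.4] q [ 1.04  0.53  1.43 -0.    1.18 -0.18]
x-axis [ 0.  0. -1.] yaxis [0.343 0.939 0.   ] zaxis [ 0.939 -0.343  0.   ] world-z turn to jaws||fx, ||fy deg [-84.8   5.2]
tool shift mm [  41.6 -343.4  447.9]
bottle [[0.52133847 0.55239743 0.1       ]]
defenders [[0.41010958 0.40966488 0.1       ]]
```

>>> move_arm([
  [-1,0,-25,33,0],
  [-1,0,-50,65,-1],
  [-1,0,-75,98,-2],
  [-1,0,-100,130,-3],
  [-1,0,-125,163,-4],
  [-1,0,-150,196,-5],
  [-1,0,-175,228,-5],
  [-1,0,-175,228,-5],
], newtons=20)

```text
time: 1.52
position: [0.3722, 0.3395, 0.2478]
tool_rot: [0.094, 0.7, -0.096, 0.702]
ft_force: [0.2, 0.0, -0.5]
grip_width: 0.0871
```

```bash
python3 - <<'E'
from h import *
st([.5172,.1111,.17])
E
```

```text
t 1.52 grasp [0.3722 0.3395 0.2418] w 0.0871 F [ 0.2  0.  -0.5] q [ 0.52  0.36  1.73 -0.    1.04 -0.78]
x-axis [ 0.002 -0.003 -1.   ] yaxis [ 0.266  0.964 -0.002] zaxis [ 0.964 -0.266  0.003] world-z turn to jaws||fx, ||fy deg [-89.4   0.6]
tool shift mm [  72.7 -181.5  200.3]
```

>>> move_arm([
  [-1,10,-27,30,-0.6],
  [-1,20,-53,59,-0.6],
  [-1,30,-80,89,-0.6],
  [-1,40,-107,118,-0.6],
  [-1,50,-133,147,-0.6],
  [-1,60,-160,177,-0.6],
  [-1,72,-181,200,-0.6],
  [-1,72,-181,200,-0.6],
])

```text
time: 2.18
position: [0.5183, 0.1135, 0.1741]
tool_rot: [0.09, 0.7, -0.091, 0.702]
ft_force: [0.7, -0.2, -0.4]
grip_width: 0.0874
```

```bash
python3 - <<'E'
from h import *
st([.5172,.1111,.078])
for n in ['top','side']:
    c=robot.camera(n)
    a=c['image'][130:250,210:370,::-1]; cv2.imwrite(f'pics/{n}2.png',cv2.resize(a,None,fx=5,fy=5,interpolation=cv2.INTER_CUBIC))
    o=robot.get_obs();M=Ro.from_quat(o['tool_rot']).as_matrix()
    P=[o['position']+M[:,0]*.025+M[:,1]*s for s in (-.0436,0,.0436)]
    print(n,((proj(c,P)-[210,130])*5).round())
E
```

```text
t 2.18 grasp [0.5183 0.1135 0.1681] w 0.0874 F [ 0.7 -0.2 -0.4] q [ 0.01  0.5   1.74 -0.    0.89 -1.31]
x-axis [ 0.002 -0.002 -1.   ] yaxis [ 0.255  0.967 -0.001] zaxis [ 0.967 -0.255  0.002] world-z turn to jaws||fx, ||fy deg [89.9 -0.1]
tool shift mm [90.1 -2.5 -0.6]
top [[328. 255.]
 [262. 236.]
 [196. 217.]]
side [[312. 189.]
 [292. 155.]
 [273. 123.]]
```

View pics/side2.png

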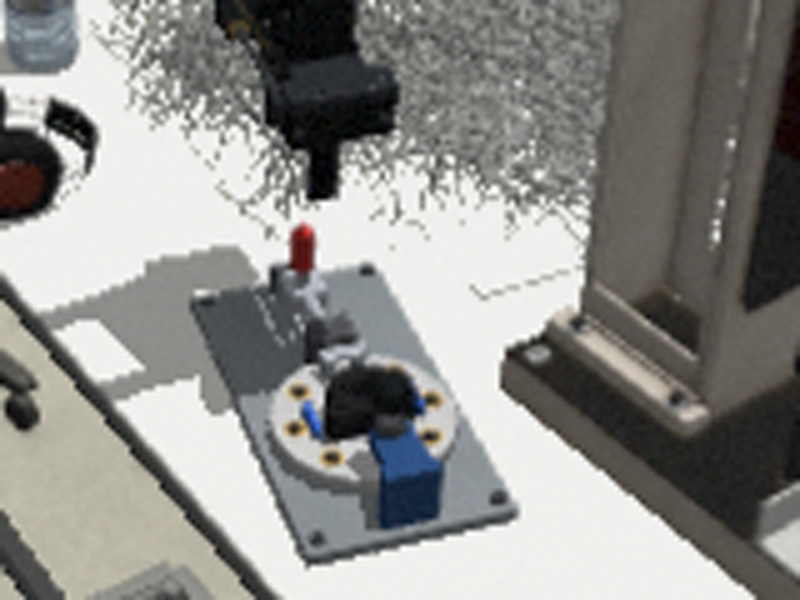

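View pics/top2.png

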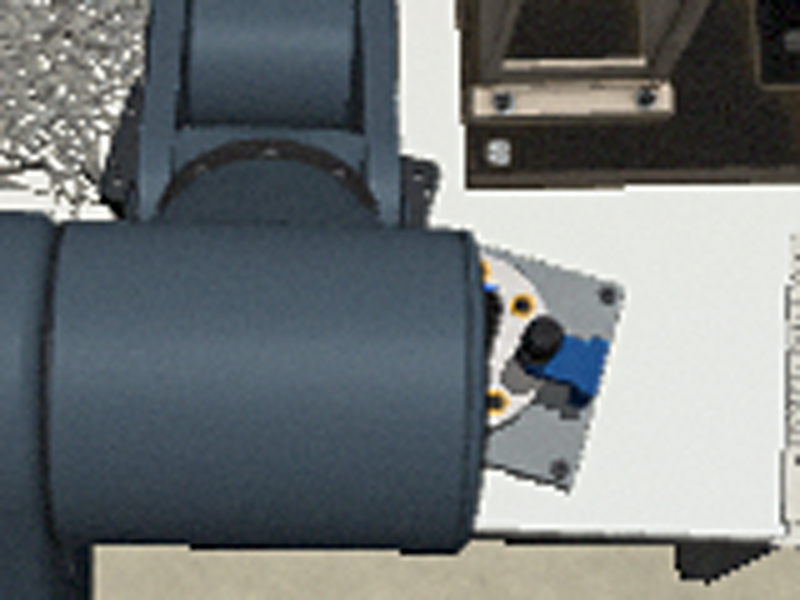

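>>> move_arm([
  [-1,30,-2,0,0],
  [-1,60,-2,0,0],
  [-1,80,-2,0,0],
  [-1,90,-2,0,0],
  [-1,90,-2,0,0],
])

```text
time: 2.7
position: [0.512, 0.1173, 0.0841]
tool_rot: [0.088, 0.703, -0.088, 0.7]
ft_force: [0.0, 0.8, 0.3]
grip_width: 0.0871
```

```bash
python3 - <<'E'
from h import *
st([.5172,.1111,.078])
for n in ['side']:
    c=robot.camera(n)
    a=c['image'][130:250,210:370,::-1]; cv2.imwrite(f'pics/{n}3.png',cv2.resize(a,None,fx=5,fy=5,interpolation=cv2.INTER_CUBIC))
E
```

```text
t 2.7 grasp [0.512  0.1173 0.0781] w 0.0871 F [0.  0.8 0.3] q [ 0.01  0.65  1.81  0.    0.68 -1.31]
x-axis [-0.005  0.    -1.   ] yaxis [ 0.248  0.969 -0.001] zaxis [ 0.969 -0.248 -0.004] world-z turn to jaws||fx, ||fy deg [89.5 -0.5]
tool shift mm [ 0.  -4.8  6.6]
```

View pics/side3.png

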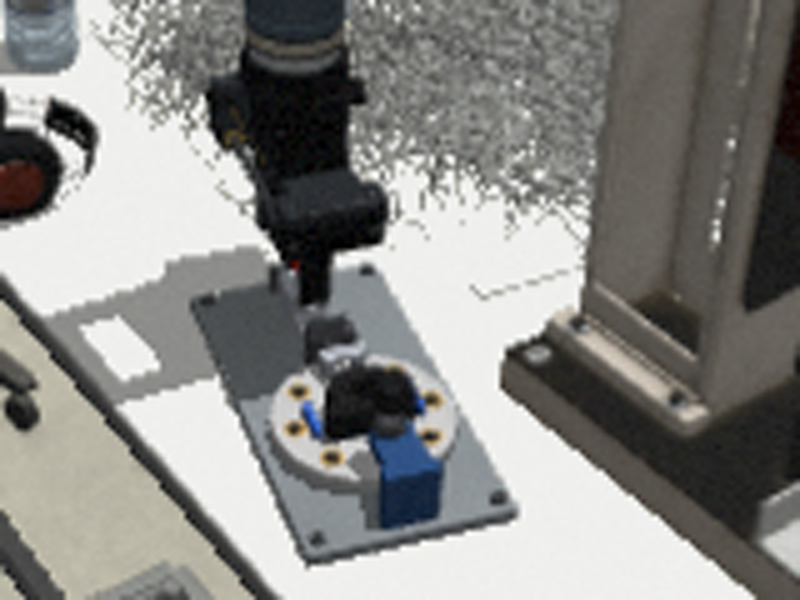

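>>> move_arm([
  [-1,0,0,0,0],
  [-1,0,0,0,0],
])

```text
time: 2.92
position: [0.515, 0.1165, 0.087]
tool_rot: [0.089, 0.7, -0.088, 0.703]
ft_force: [0.2, 0.5, 0.2]
grip_width: 0.0867
```

```bash
python3 - <<'E'
from h import *
st([.5172,.1111,.078])
E
```

```text
t 2.92 grasp [0.515  0.1165 0.081 ] w 0.0867 F [0.2 0.5 0.2] q [ 0.01  0.65  1.81  0.    0.68 -1.31]
x-axis [ 0.003  0.    -1.   ] yaxis [0.249 0.969 0.001] zaxis [ 0.969 -0.249  0.003] world-z turn to jaws||fx, ||fy deg [89.6 -0.4]
tool shift mm [ 3.  -4.7  3.5]
```

>>> move_arm([
  [-1,2,-4,3,0],
  [1,2,-4,3,0],
  [1,2,-4,3,0],
  [1,2,-4,3,0],
  [1,2,-4,3,0],
  [1,2,-4,3,0],
  [1,2,-4,3,0],
  [1,2,-4,3,0],
], newtons=20)

```text
time: 3.58
position: [0.5159, 0.1113, 0.0835]
tool_rot: [0.089, 0.702, -0.089, 0.701]
ft_force: [0.3, -0.4, 0.3]
grip_width: 0.0482
```

```bash
python3 - <<'E'
from h import *
st()
c=robot.camera('side')
a=c['image'][130:250,210:370,::-1]; cv2.imwrite(f'pics/side4.png',cv2.resize(a,None,fx=5,fy=5,interpolation=cv2.INTER_CUBIC))
E
```

```text
t 3.58 grasp [0.5159 0.1113 0.0775] w 0.0482 F [ 0.3 -0.4  0.3] q [ 0.    0.66  1.81  0.    0.68 -1.32]
x-axis [-0.  0. -1.] yaxis [ 0.249  0.968 -0.   ] zaxis [ 0.968 -0.249 -0.   ] world-z turn to jaws||fx, ||fy deg [89.6 -0.4]
```

View pics/side4.png

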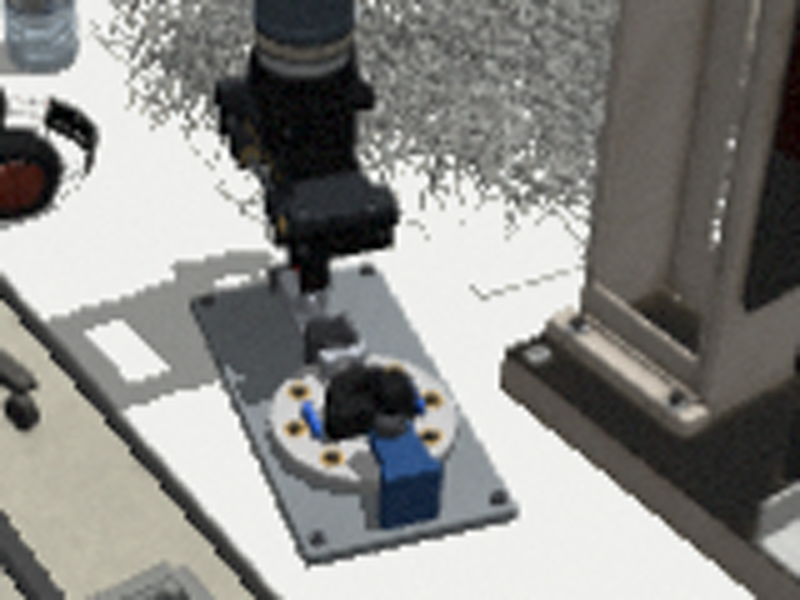

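Fingers still closing.

>>> move_arm([
  [1,0,0,0,0],
  [1,0,0,0,0],
  [1,0,0,0,0],
  [1,0,0,0,0],
  [1,0,0,0,0],
  [1,0,0,0,0],
  [1,0,0,0,0],
])

```text
time: 4.22
position: [0.5159, 0.1113, 0.0835]
tool_rot: [0.089, 0.702, -0.089, 0.701]
ft_force: [-0.4, -1.3, 0.0]
grip_width: 0.0175
```

```bash
python3 - <<'E'
from h import *
st()
g=robot.get_obs()['position'];p=np.load('p.npy');c,s=np.cos(p[2]),np.sin(p[2]);d=g-[p[0],p[1],0];print('fixture xy',c*d[0]+s*d[1],-s*d[0]+c*d[1])
E
```

```text
t 4.22 grasp [0.5159 0.1113 0.0775] w 0.0175 F [-0.4 -1.3  0. ] q [ 0.    0.66  1.81 -0.    0.68 -1.32]
x-axis [-0. -0. -1.] yaxis [ 0.249  0.968 -0.   ] zaxis [ 0.968 -0.249 -0.   ] world-z turn to jaws||fx, ||fy deg [89.6 -0.4]
fixture xy -0.0012912628692595789 0.09830309434200296
```

>>> move_arm([
  [1,0,-6,0,0],
  [1,0,-12,0,0],
  [1,0,-18,0,0],
  [1,0,-24,0,0],
  [1,0,-29,0,0],
  [1,0,-32,0,0],
  [1,0,-32,0,0],
])

```text
time: 4.8
position: [0.5075, 0.0794, 0.0835]
tool_rot: [0.089, 0.702, -0.089, 0.701]
ft_force: [-0.4, 1.0, -1.1]
grip_width: 0.0173
```

>>> move_arm([
  [1,0,-2,0,0],
  [1,0,-2,0,0],
])

```text
time: 4.97
position: [0.5074, 0.0792, 0.0835]
tool_rot: [0.09, 0.701, -0.089, 0.701]
ft_force: [-0.1, 7.6, -0.3]
grip_width: 0.017
```

>>> move_arm([
  [1,0,-2,0,0],
  [1,0,-2,0,0],
])

```text
time: 5.13
position: [0.5073, 0.079, 0.0835]
tool_rot: [0.092, 0.701, -0.088, 0.702]
ft_force: [1.6, 15.1, -1.0]
grip_width: 0.0173
```

>>> move_arm([
  [1,0,-2,0,0],
  [1,0,-2,0,0],
  [1,0,-2,0,0],
])

```text
time: 5.38
position: [0.5073, 0.0788, 0.0836]
tool_rot: [0.093, 0.701, -0.088, 0.702]
ft_force: [2.3, 22.7, -3.1]
grip_width: 0.0175
```

```bash
python3 - <<'E'
from h import *
st()
c=robot.camera('side')
a=c['image'][130:250,210:370,::-1]; cv2.imwrite(f'pics/side5.png',cv2.resize(a,None,fx=5,fy=5,interpolation=cv2.INTER_CUBIC))
E
```

```text
t 5.38 grasp [0.5073 0.0788 0.0776] w 0.0175 F [ 2.3 22.7 -3.1] q [-0.07  0.64  1.85  0.01  0.65 -1.39]
x-axis [ 0.003  0.007 -1.   ] yaxis [0.253 0.967 0.007] zaxis [ 0.967 -0.253  0.001] world-z turn to jaws||fx, ||fy deg [89.8 -0.2]
```

View pics/side5.png

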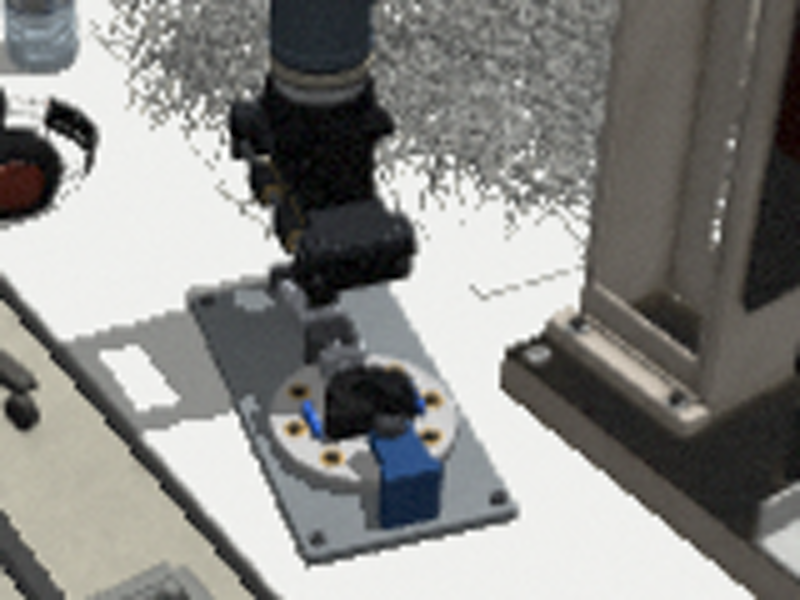

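>>> move_arm([
  [1,0,6,0,0],
  [1,0,6,0,0],
  [0,0,6,0,0],
  [0,0,6,0,0],
  [0,0,6,0,0],
  [0,0,6,0,0],
  [0,0,6,0,0],
])

```text
time: 6.02
position: [0.5082, 0.0797, 0.0836]
tool_rot: [0.089, 0.701, -0.089, 0.702]
ft_force: [-0.6, 0.2, -0.3]
grip_width: 0.0402
```

```bash
python3 - <<'E'
from h import *
st()
E
```

```text
t 6.02 grasp [0.5082 0.0797 0.0776] w 0.0402 F [-0.6  0.2 -0.3] q [-0.06  0.65  1.84 -0.    0.66 -1.38]
x-axis [ 0. -0. -1.] yaxis [ 0.25   0.968 -0.   ] zaxis [ 0.968 -0.25   0.   ] world-z turn to jaws||fx, ||fy deg [89.6 -0.4]
```

>>> move_arm([
  [-1,-35,0,0,0],
  [-1,-70,0,0,0],
  [-1,-90,0,0,0],
  [-1,-90,-40,0,0],
  [-1,-90,-80,0,0],
  [-1,-90,-120,0,0],
  [-1,-90,-150,0,0],
  [-1,-90,-150,0,0],
])

```text
time: 6.68
position: [0.47, -0.0697, 0.1738]
tool_rot: [0.09, 0.701, -0.091, 0.702]
ft_force: [-0.0, 0.8, -0.5]
grip_width: 0.0845
```

```bash
python3 - <<'E'
from h import *
st()
for n in ['top','side']:
    c=robot.camera(n)
    a=c['image'][130:250,210:370,::-1]; cv2.imwrite(f'pics/{n}6.png',cv2.resize(a,None,fx=5,fy=5,interpolation=cv2.INTER_CUBIC))
    for tr in (.035,.04,.045): print(n,((proj(c,W([[0,.1075-tr,.092],[0,.1075-tr,.056]]))-[210,130])*5).round(0).tolist())
    print(((proj(c,W([[0,-.09,.103]]))-[210,130])*5).round(0))
E
```

```text
t 6.68 grasp [ 0.47   -0.0697  0.1678] w 0.0845 F [-0.   0.8 -0.5] q [-0.38  0.45  1.88 -0.    0.82 -1.69]
x-axis [ 0.001 -0.002 -1.   ] yaxis [ 0.254  0.967 -0.002] zaxis [ 0.967 -0.254  0.001] world-z turn to jaws||fx, ||fy deg [89.9 -0.1]
top [[306.0, 270.0], [304.0, 283.0]]
top [[313.0, 272.0], [311.0, 286.0]]
top [[320.0, 274.0], [319.0, 288.0]]
[[547. 334.]]
side [[310.0, 245.0], [310.0, 285.0]]
side [[312.0, 249.0], [312.0, 289.0]]
side [[315.0, 253.0], [314.0, 293.0]]
[[390. 375.]]
```

View pics/side6.png

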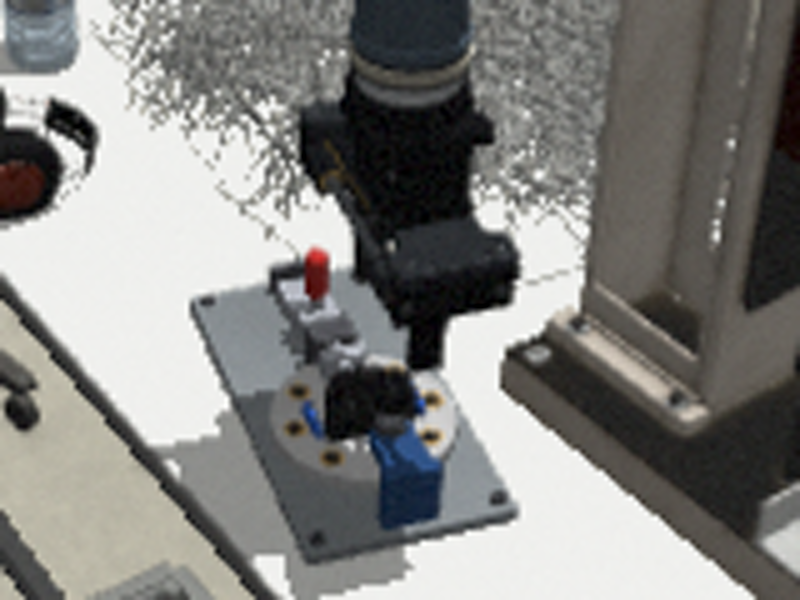

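View pics/top6.png

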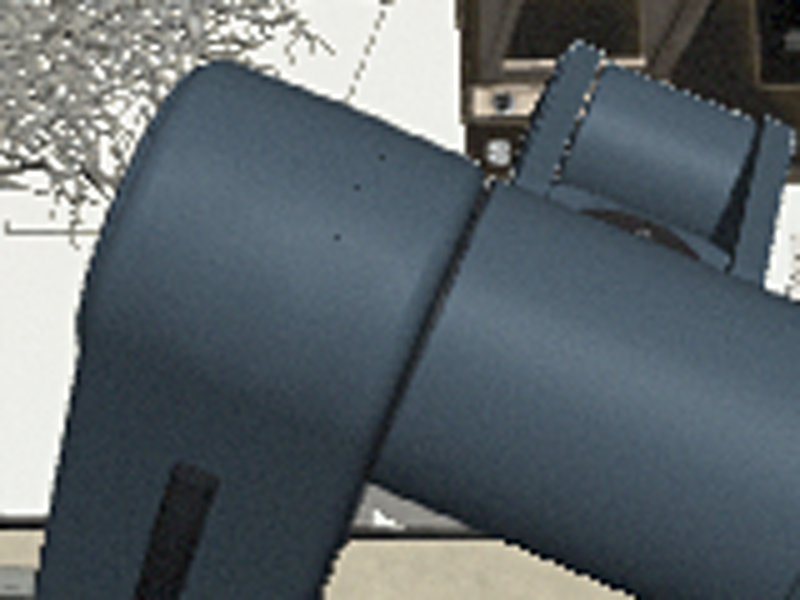

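>>> move_arm([
  [-1,20,0,-2,0],
  [-1,40,0,-2,0],
  [-1,50,0,-2,0],
  [-1,50,0,-2,0],
  [-1,50,0,-2,0],
])

```text
time: 7.2
position: [0.4685, -0.0632, 0.1232]
tool_rot: [0.089, 0.702, -0.088, 0.701]
ft_force: [-0.6, -0.2, 0.0]
grip_width: 0.087
```

```bash
python3 - <<'E'
from h import *
st([.468,-.0685,.0905])
for n in ['side']:
    c=robot.camera(n)
    a=c['image'][160:250,240:360,::-1]; cv2.imwrite(f'pics/{n}7.png',cv2.resize(a,None,fx=6,fy=6,interpolation=cv2.INTER_CUBIC))
E
```

```text
t 7.2 grasp [ 0.4685 -0.0632  0.1172] w 0.087 F [-0.6 -0.2  0. ] q [-0.37  0.54  1.92  0.    0.69 -1.69]
x-axis [-0.001  0.001 -1.   ] yaxis [0.248 0.969 0.   ] zaxis [ 0.969 -0.248 -0.002] world-z turn to jaws||fx, ||fy deg [89.5 -0.5]
tool shift mm [26.7 -5.3  0.9]
```

View pics/side7.png

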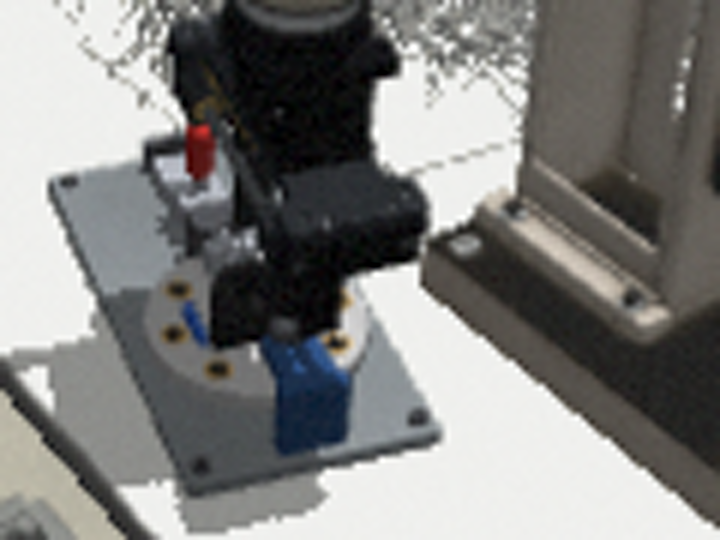

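>>> move_arm([
  [-1,13,-5,0,0],
  [-1,26,-5,0,0],
  [-1,26,-5,0,0],
  [-1,26,-5,0,0],
])

```text
time: 7.58
position: [0.4676, -0.0689, 0.098]
tool_rot: [0.089, 0.701, -0.089, 0.702]
ft_force: [0.3, -0.0, -0.1]
grip_width: 0.0874
```

```bash
python3 - <<'E'
from h import *
st([.468,-.0685,.0905])
for n in ['side']:
    c=robot.camera(n)
    a=c['image'][160:250,240:360,::-1]; cv2.imwrite(f'pics/{n}8.png',cv2.resize(a,None,fx=6,fy=6,interpolation=cv2.INTER_CUBIC))
E
```

```text
t 7.58 grasp [ 0.4676 -0.0689  0.092 ] w 0.0874 F [ 0.3 -0.  -0.1] q [-0.38  0.59  1.94  0.    0.62 -1.7 ]
x-axis [ 0.  0. -1.] yaxis [0.249 0.969 0.   ] zaxis [ 0.969 -0.249  0.   ] world-z turn to jaws||fx, ||fy deg [89.6 -0.4]
tool shift mm [1.5 0.5 0.3]
```

View pics/side8.png

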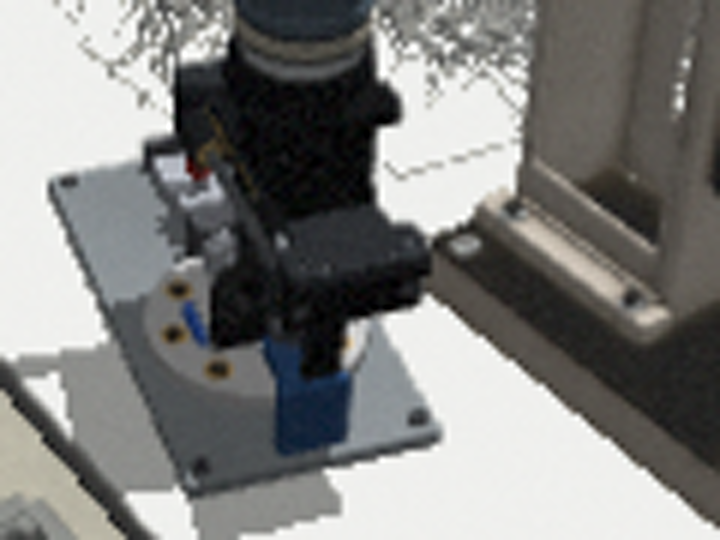

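>>> move_arm([
  [1,1,0,0,0],
  [1,1,0,0,0],
  [1,1,0,0,0],
  [1,1,0,0,0],
  [1,1,0,0,0],
  [1,1,0,0,0],
  [1,1,0,0,0],
  [1,1,0,0,0],
], newtons=55)

```text
time: 8.3
position: [0.4674, -0.0693, 0.0965]
tool_rot: [0.089, 0.702, -0.089, 0.701]
ft_force: [0.8, -0.4, -0.3]
grip_width: 0.0417
```

>>> move_arm([
  [1,0,0,0,0],
  [1,0,0,0,0],
  [1,0,0,0,0],
  [1,0,0,0,0],
  [1,0,0,0,0],
  [1,0,0,0,0],
  [1,0,0,0,0],
])

```text
time: 8.88
position: [0.4676, -0.068, 0.0965]
tool_rot: [0.09, 0.701, -0.089, 0.702]
ft_force: [1.2, 6.5, 1.4]
grip_width: 0.0241
```

>>> move_arm([
  [1,0,1,0,0],
  [1,-2,1,0,0],
  [1,-4,1,0,0],
  [1,-4,1,0,0],
])

```text
time: 9.22
position: [0.4676, -0.0679, 0.1003]
tool_rot: [0.089, 0.702, -0.089, 0.701]
ft_force: [2.3, 4.0, -7.9]
grip_width: 0.0244
```

>>> move_arm([
  [1,-3,0,0,0],
  [1,-6,0,0,0],
  [1,-6,0,0,0],
])

```text
time: 9.47
position: [0.4676, -0.0679, 0.1064]
tool_rot: [0.089, 0.702, -0.089, 0.701]
ft_force: [3.5, 3.8, -10.8]
grip_width: 0.024
```

>>> move_arm([
  [1,-3,0,0,0],
  [1,-5,0,0,0],
  [1,-5,0,0,0],
  [1,-5,0,0,0],
])

```text
time: 9.8
position: [0.4676, -0.0679, 0.1109]
tool_rot: [0.089, 0.702, -0.089, 0.701]
ft_force: [3.8, 4.0, -12.4]
grip_width: 0.0244
```

>>> move_arm([
  [1,-1,0,0,0],
  [1,-1,0,0,0],
  [1,-1,0,0,0],
])

```text
time: 10.05
position: [0.4676, -0.0679, 0.1118]
tool_rot: [0.089, 0.702, -0.089, 0.701]
ft_force: [4.5, 3.1, -12.6]
grip_width: 0.0242
```

>>> move_arm([
  [1,-1,0,0,0],
  [1,-1,0,0,0],
  [1,-1,0,0,0],
  [1,-1,0,0,0],
])

```text
time: 10.38
position: [0.4676, -0.0679, 0.1126]
tool_rot: [0.09, 0.702, -0.089, 0.701]
ft_force: [4.6, 3.5, -14.6]
grip_width: 0.024
```

```bash
python3 - <<'E'
from h import *
st()
for n in ['side']:
    c=robot.camera(n)
    a=c['image'][160:250,240:360,::-1]; cv2.imwrite(f'pics/{n}9.png',cv2.resize(a,None,fx=6,fy=6,interpolation=cv2.INTER_CUBIC))
st()
E
```

```text
t 10.38 grasp [ 0.4676 -0.0679  0.1066] w 0.024 F [  4.6   3.5 -14.6] q [-0.38  0.56  1.93  0.    0.66 -1.7 ]
x-axis [-0.001  0.001 -1.   ] yaxis [0.25  0.968 0.001] zaxis [ 0.968 -0.25  -0.001] world-z turn to jaws||fx, ||fy deg [89.6 -0.4]
t 10.43 grasp [ 0.4676 -0.0679  0.1066] w 0.0243 F [  4.5   3.8 -15. ] q [-0.38  0.56  1.93  0.    0.66 -1.7 ]
x-axis [-0.     0.001 -1.   ] yaxis [0.25  0.968 0.001] zaxis [ 0.968 -0.25  -0.001] world-z turn to jaws||fx, ||fy deg [89.6 -0.4]
```

View pics/side9.png

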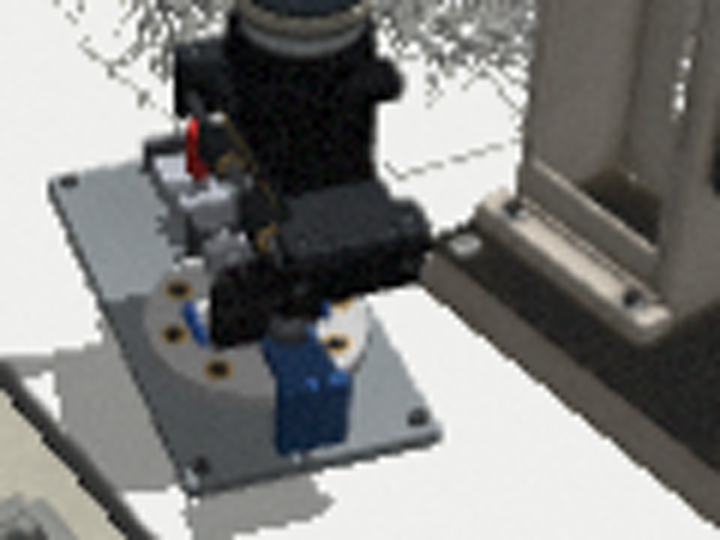

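>>> move_arm([
  [1,0,0,0,0],
  [1,0,0,0,0],
  [1,0,0,0,0],
  [1,0,0,0,0],
  [1,0,0,0,0],
  [1,0,0,0,0],
  [1,0,0,0,0],
  [1,0,0,0,0],
])

```text
time: 11.1
position: [0.4676, -0.0679, 0.1127]
tool_rot: [0.089, 0.702, -0.089, 0.701]
ft_force: [4.4, 4.1, -13.3]
grip_width: 0.0243
```

```bash
python3 - <<'E'
from h import *
st()
print(robot.hand_in())
E
```

```text
t 11.1 grasp [ 0.4676 -0.0679  0.1067] w 0.0243 F [  4.4   4.1 -13.3] q [-0.38  0.56  1.93  0.    0.66 -1.7 ]
x-axis [-0.     0.001 -1.   ] yaxis [0.25  0.968 0.001] zaxis [ 0.968 -0.25  -0.001] world-z turn to jaws||fx, ||fy deg [89.6 -0.4]
the job is handed in; nothing more can be done
None
```

I slid the red-knobbed bolt home, then pulled the index pin up 16 mm. I handed in at 11.1 s, still gripping the knob at 55 N.

- **Bolt:** it moved about 33 mm, then met a hard stop with the force rising from about 1 to 23 N. The side picture afterwards showed the shoe against the guide block. The knob's position worked out about 2 mm short of fully home. I put that down to error in locating the fixture, because the hard stop and the picture agree that it is home. The last side picture, with the pin up, showed the bolt still there.
- **Pin:** the downward pull rose with lift to about 13 N near the top, as the spring figures predict. It was 13.3 to 15 N at full lift. The pose did not change over a hold of about 0.7 s, so there was no sign of slip.
- **Grip:** the fingers closed to 24 mm on the 26 mm knob, and a steady 4 N of side load remained. I took the narrower reading to be give in the pads under the high grip.
- **Bystanders:** the gripper stayed clear of them and I saw no contact forces on the way, but I did not measure their positions again at the end.

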